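# Refit the daikon grater's disc and turn it over by hand

## Robot

A 6-joint arm with a two-finger parallel gripper is mounted at the origin on the work surface. World frame = base frame: x ahead of the robot, y to its left, z up, the work surface at z = 0. Lengths are in mm, angles in rad, forces in N, time in s.
With the tool pointing down it reaches from about 300 to 775 mm from the base axis. Payload 14.6 kg.
Tool frame: the origin (TCP) lies at the very end of the fingers, on their centre line; the grasp point (between the pads) lies 19 mm behind it; z points along the fingers, y is the line along which they close (so a half turn about z gives the same grasp; the last joint's range is limited). The gripper opens to 94 mm and grips with 3 to 60 N. Pads are 16 mm wide; open, the fingers measure 119 mm over their backs; the gripper's body (75 mm by 177 mm) begins 78 mm behind the grasp point.
Start: joints at [1.084, 0.3, 1.521, -0, 1.321, -0.067], TCP at [224.164, 502.235, 205.446] pointing down, gripper open.
Joint ranges: [-3.03, 3.03], [-0.79, 2.21], [0.23, 2.52], [-1.04, 4.18], [0, 3.07], [-2.55, 2.55]. Speed limits (rad/s): [2.22, 2.22, 2.57, 3.14, 3.14, 3.14].

## Interface

Orientations are given as [roll, pitch, yaw] about the fixed x, y, z axes, in that order (R = Rz(yaw) Ry(pitch) Rx(roll)).
In Python, from cell import manip gives the robot as it stands.
- The arm moves only by the tool servo_tool, never from a script. Its argument "motion" is a list that holds one entry, the list of rows, each a list of 7 numbers: the shift along the world's x, y, z as a fraction of full scale, then the turn, a rotation vector about the world's x, y, z as a fraction of full scale, then the closure, from 0 (fully open) to 1 (shut). In form: [[[x, y, z, rx, ry, rz, gripper], ...]]. A call has 1 to 10 rows; each row is the pose to reach, as a shift and turn from the pose commanded when the call began, turning the shorter way round; what a row does not reach only later rows make up. Full scale, the value 1, is 0.5 m for a shift and pi rad for a turn. A row lasts 1/10 s, in which the tool goes at most 50 mm and 8.59 degrees, less where a joint would pass 70% of its speed; a pose out of reach is approached as far as the arm can. A call with a number of a shift or a turn outside -1 to 1 is refused whole. A call with a gripper value outside its range is refused whole. The fingers move at their own pace and stop on an object; "newtons" is the grip in N (left out, the last holds). Time passes only in rows, so rows that repeat a pose let the fingers close. It gives the time, the measured TCP pose, the force, the opening and the grip force at its end, in the units of the state.
- manip.read_state(): the state, without advancing time (a new reading comes with each control period).
- manip.camera(name): name is "scene" or "side" or "wrist"; returns a dict with "frame" (420x560x3 uint8, red, green, blue), "range_z" (420x560 float32, mm along the optical axis (not along the pixel's ray), 0 where there is no reading), "vfov" (degrees; the focal length in pixels is half the picture's height over the tangent of half this angle, whatever the lens; pixels are square), "cx", "cy" (the principal point, pixels), "k1" (the pictures are not rectified: a ray, as slopes to the right and down, at radius r is drawn at 1 + k1 r^2 times it, then the intrinsics apply), "cam_to_world" (4x4, takes a point from camera to world coordinates). Camera axes: x right, y down, z forward; pixel columns grow to the right and rows downward; lengths in mm; the calibration is good to about 2 mm. A picture is of the moment at which its call begins.
- manip.sign_off(): hands the job in; it is judged then, once.
The state is a dict: "clock": time; "joints": joint angles; "qd": joint speeds; "effort": joint torques, N m; "eef_pos": TCP position; "eef_rot": TCP orientation; "wrist_force": force on the tool from outside, world axes, zero at the start; "moment": the same for the moment, N m; "finger_gap": finger opening in mm; "finger_force": force on a finger pad.
Only numpy, scipy, OpenCV 4.12 (cv2) and the standard library are available. Lean on these libraries where they do the work, as an engineer would, in place of code of your own. Each camera call takes 0.05 s, during which the arm holds its last target. There are 200 camera calls.

## Task

The washed grating disc is lying on the chopping board: fit it back on the spindle of the grating machine, feeling for the drive key and then pressing it fully home without forcing it. Then turn the disc by hand one full turn, or a little more, to make sure it carries the spindle round freely without rubbing, and leave it in place. Do not disturb anything else on the counter.

Things in the scene. Friction and masses are not known exactly. Their poses are not given: they have to be found in the camera images.
- disc: Grating disc, loose, 0.3 to 0.44 kg: steel plate of 180 mm diameter covered in small teeth, black bar handle on top. Origin at the centre of its underside (its lowest plane), z up. The plate's top is 16 mm above the origin; its rim is turned down to the underside, so it lies flat on the board. A round boss of 35 mm diameter in the middle rises to 26 mm above the origin.
- disc_handle (a point): Grip point of the disc's bar handle, on the disc's axis, 46 mm above the underside; axes as the disc. The bar is 70 mm long along x, 14 mm wide along y and stands from the plate (16 mm) to 58 mm above the underside. It can be pinched, or pushed round from the side with a fingertip.
- disc_hub (a point): Centre of the disc's underside; axes as the disc. Mouth of the hub's blind hole, 20.4 mm diameter, 24 mm deep. It is cut by two crossing slots, 10 mm wide and 13 mm deep, along x and y: the disc fits the drive key in four positions a quarter turn apart.
- machine: The grating machine, fixed: white base 240 x 240 mm, 95 mm high, on it a round steel bowl (outside diameter 208 mm, inside 200 mm, rim 145 mm above the counter) with the spindle in the middle; outlet chute and pulp tray (50 mm high) on its -x side, reaching 215 mm from the centre. Origin under its centre at counter height, z up.
- shaft_top (a point): Top of the machine's upright shaft, on its axis, 22 mm above the spindle's shoulder; axes as the machine. The shaft is 18 mm in diameter, its top 4 mm tapered. Across it lies the drive key, a brass bar 32 mm long, 6 mm wide, its top 10 mm below this point. The key's angle differs each time and no reading tells it: look from above or feel for it.
- spindle_seat (a point): On the spindle's axis, at the shoulder where the underside of a seated disc rests, 118 mm above the counter; axes as the machine. With slots missing the key the disc rests 12 mm too high and can be turned on it. Once they meet the key it sinks 2 to 4 mm and is caught; then spring plungers hold it up, and a push of about 5 to 10 N takes it past them, home on the shoulder.
- spindle (a joint): Angle of the spindle, rad: 0 at the start, positive counter-clockwise seen from above, turns either way without end. Even friction of about 0.1 N m: it does not follow a disc that rests lightly on the key, and stays where it is left. A seated disc has about 0.13 rad of play on the key either way.
- board: White plastic chopping board, 240 x 340 x 20 mm, on which the disc lies. Origin under its centre.
- daikon: Bystander: a cut piece of white radish, 62 mm diameter, 50 mm tall, standing on the board. Origin at the centre of its underside.
- cover: Bystander: the machine's clear cover, 208 mm diameter with a round feed tube, 105 mm tall in all. Origin at the centre of its underside.
- prep_bowl: Bystander: white bowl, 120 mm diameter, 50 mm tall. Origin at the centre of its underside.
- sauce_bowl: Bystander: blue bowl, 90 mm diameter, 40 mm tall. Origin at the centre of its underside.
- soy_bottle: Bystander: amber bottle with red cap, 60 mm diameter, 170 mm tall. Origin at the centre of its underside.
- brush: Bystander: a cleaning brush lying on the counter at the robot's right. Origin under its middle.

How it is judged (in metres and radians):
On the way, in this order (a step that is already met when the one before it is completed fails the run):
1. the disc is fully home on the spindle: centred, level and down on the shoulder (horizontal distance between disc and spindle_seat below 0.004 m and z of disc in the frame of spindle_seat below 0.0025 m and angle between disc's own z axis and vertical below 0.06 rad), for 0.2 s.
2. with the disc home, the spindle has been turned one full turn (6.0 rad of the spindle's joint, either way, allows for the play) ((value of joint spindle above 6 rad or value of joint spindle below -6 rad) and z of disc in the frame of spindle_seat below 0.0025 m), for 0.1 s.
At the end, for the whole second after the job is handed in: The disc is fully home on the spindle (underside within 2.5 mm of the shoulder, within 4 mm of the axis, tilted less than 0.06 rad), released and at rest, and the spindle stands at least 6.0 rad, one full turn less the play, from where it started, either way round (all of step 2 and horizontal distance between disc and spindle_seat below 0.004 m and angle between disc's own z axis and vertical below 0.06 rad and angular speed of disc below 0.2 rad/s and contact force between the fingers and disc below 0.1 N); the robot touches nothing.
It fails at once if the disc is forced: it bears on the machine and its spindle with more than 60 N in all (contact force between disc and machine above 60 N).
It fails at once if something else on the counter is moved by more than 30 mm (distance of any of daikon, cover, prep_bowl, sauce_bowl, soy_bottle, brush from where it was at the start of the episode above 0.03 m).
It also fails if it takes over 72 s, if anything falls off the work surface, if the arm or the gripper's body presses on something with over 40 N, if the wrist force passes 120 N, or if a joint passes its speed limit or range.

## Working session

There is one attempt and no reset: what is moved stays moved. The work goes in short steps, Python scripts to look and compute and a tool call to move; the robot and the scene stay as the last step left them, time stands still between calls to the robot, and variables do not carry over. Pictures are saved under pics/ and viewed, at most 10 in all, crops included, and the job is handed in when it is done.

Besides the shell and the picture viewer there is one more tool, called as name(argument=value, ...) on one line, values as JSON. servo_tool: Moves the arm, as the interface text tells. Its arguments: {"type":"object","properties":{"motion":{"type":"array"},"newtons":{"type":"number"}},"required":["motion"]}

```bash
mkdir -p pics; cat > h.py <<'E'
import numpy as np, cv2
from cell import manip
def grab(name,fn):
    c=manip.camera(name); cv2.imwrite('pics/'+fn+'.png',c['frame'][:,:,::-1]); np.save('pics/'+fn+'.npy',c,allow_pickle=True); return c
def load(fn): return np.load('pics/'+fn+'.npy',allow_pickle=True).item()
def cloud(c):
    h,w=c['range_z'].shape; f=h/2/np.tan(np.radians(c['vfov'])/2)
    K=np.array([[f,0,c['cx']],[0,f,c['cy']],[0,0,1.]])
    u,v=np.meshgrid(np.arange(w),np.arange(h))
    p=np.stack([u,v],-1).reshape(-1,1,2).astype(np.float64)
    n=cv2.undistortPoints(p,K,np.array([c['k1'],0,0,0.])).reshape(h,w,2)
    z=c['range_z'].astype(float)
    P=np.dstack([n[...,0]*z,n[...,1]*z,z,np.ones_like(z)])@np.array(c['cam_to_world']).T
    P=P[...,:3]; P[z==0]=np.nan; return P
E
python3 - <<'E'
from h import *
a=grab('scene','s1');b=grab('wrist','w1')
cv2.imwrite('pics/sw.png',np.vstack([np.hstack([cv2.resize(x['frame'][:,:,::-1],(400,300)) for x in(a,b)])]))
print(manip.read_state()); print(a['vfov'],a['k1'],a['cam_to_world'])
E
```

```text
{'clock': 0.1, 'joints': array([ 1.08438116e+00,  3.00400615e-01,  1.52151573e+00, -4.24005534e-05,
        1.32070783e+00, -6.65845456e-02]), 'qd': array([ 0.00231831, -0.0020512 , -0.00344467, -0.00044278, -0.0015681 ,
        0.00249748]), 'effort': array([ 2.23722054e-03, -5.32651806e+01, -3.53275144e+01,  7.10355537e-02,
        2.35978479e-02, -9.18530054e-05]), 'eef_pos': array([224.07705611, 502.02429289, 204.95264026]), 'eef_rot': array([-3.14056069e+00, -2.76529488e-05,  2.72177253e+00]), 'wrist_force': array([-0.00820209, -0.30810452, -0.72230509]), 'moment': array([-0.0175003 , -0.00723721, -0.0343574 ]), 'finger_force': 0.0, 'finger_gap': 93.90567875582286}
50.703366318176734 -0.05991871673254715 [[-6.19734494e-01  4.61018270e-01 -6.35130941e-01  1.56307976e+03]
 [ 7.84495853e-01  3.40949581e-01 -5.17995791e-01  7.54946432e+02]
 [-2.22578955e-02 -8.19277449e-01 -5.72965137e-01  9.44284352e+02]
 [ 0.00000000e+00  0.00000000e+00  0.00000000e+00  1.00000000e+00]]
```

View pics/s1.png

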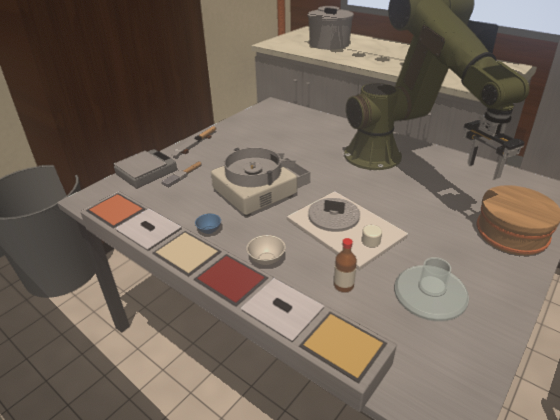

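View pics/w1.png

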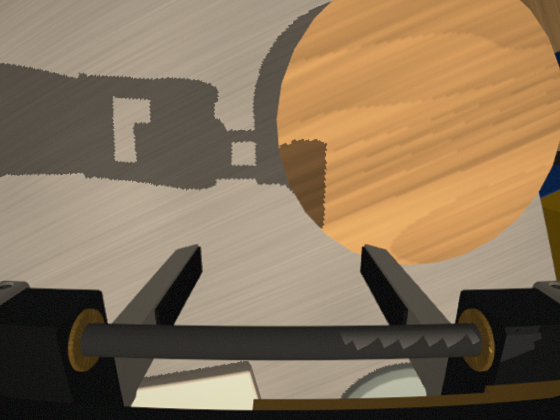

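The scene picture shows the disc's handle at about (334,206), the daikon at (372,235), the machine's bowl at (254,170) with its spindle near (253,170), and the soy bottle at (346,268). The wrist view shows only a wooden tub and the counter.

```bash
python3 - <<'E'
from h import *
from scipy.optimize import least_squares
P=cloud(load('s1'))
def reg(u0,u1,v0,v1,z0,z1):
    Q=P[v0:v1,u0:u1].reshape(-1,3); return Q[(Q[:,2]>z0)&(Q[:,2]<z1)]
def circ(Q,r):
    f=lambda p:np.hypot(Q[:,0]-p[0],Q[:,1]-p[1])-r
    s=least_squares(f,Q[:,:2].mean(0),loss='soft_l1',f_scale=2); return s.x.round(1),np.abs(s.fun).mean()
Q=reg(215,300,140,200,139,150); print('rim',len(Q),circ(Q,102))
Q=reg(300,370,190,235,28,42); print('plate',len(Q),Q[:,2].mean(),(Q[:,:2].min(0)+Q[:,:2].max(0))/2,np.ptp(Q[:,:2],0))
Q=reg(315,355,190,220,71,84); print('htop',len(Q),Q.mean(0),cv2.minAreaRect(Q[:,:2].astype(np.float32)))
Q=reg(358,385,222,250,60,80); print('daikon',Q.mean(0))
Q=reg(335,358,238,292,100,180); print('soy',Q.mean(0),Q[:,2].max())
Q=reg(245,265,160,178,100,160); print('shaft',len(Q),Q[Q[:,2].argsort()][-15:])
E
```

```text
rim 198 (array([ 531.5, -215.6]), np.float64(3.51807842983159))
plate 1066 34.002866885098484 [494.96143738 118.95576409] [182.941372   174.74868807]
htop 61 [497.06645711 117.29597371  74.52762309] ((498.0540771484375, 117.63116455078125), (20.625093460083008, 63.40296936035156), 21.849014282226562)
daikon [548.80444309 291.48716227  66.7632073 ]
soy [753.53197787 316.92080447 129.38861511] 172.0187263007913
shaft 276 [[ 610.83358967 -152.62719292  142.60436867]
 [ 609.07068719 -149.54442262  142.84828443]
 [ 598.88599653 -135.45610524  142.90819447]
 [ 594.24848761 -139.44617989  143.22808792]
 [ 592.44848336 -136.39994356  143.43920872]
 [ 624.37888314 -168.29218461  143.6419443 ]
 [ 582.53387279 -122.03985171  143.72996322]
 [ 588.74972809 -130.40791449  143.77665703]
 [ 616.5486293  -156.69652367  143.96332538]
 [ 575.72992127 -123.22277398  144.01450186]
 [ 608.46548814 -145.37385574  144.06125843]
 [ 618.76709979 -159.33953636  144.10515952]
 [ 602.50355723 -136.80383805  144.21352224]
 [ 579.5841023  -124.43165121  145.47314977]
 [ 589.71715592 -124.87039011  146.25324365]]
```

```bash
python3 - <<'E'
from h import *
from scipy.spatial.transform import Rotation as R
c=load('w1');s=manip.read_state();T=np.array(c['cam_to_world'])
Rt=R.from_euler('xyz',s['eef_rot']).as_matrix()
print('cam in tool',Rt.T@(T[:3,3]-s['eef_pos']));print((Rt.T@T[:3,:3]).round(3),c['vfov'])
E
```

```text
cam in tool [  74.71181943   -0.84754975 -178.79828524]
[[ 0.001 -0.967 -0.255]
 [ 1.     0.001  0.001]
 [-0.001 -0.255  0.967]] 65.3504229402529
```

servo_tool(motion=[[[0.32, -0.72, 0.1, 0, 0, -0.233, 0], [0.32, -0.72, 0.1, 0, 0, -0.233, 0], [0.32, -0.72, 0.1, 0, 0, -0.233, 0], [0.32, -0.72, 0.1, 0, 0, -0.233, 0], [0.32, -0.72, 0.1, 0, 0, -0.233, 0], [0.32, -0.72, 0.1, 0, 0, -0.233, 0], [0.32, -0.72, 0.1, 0, 0, -0.233, 0], [0.32, -0.72, 0.1, 0, 0, -0.233, 0]]])

```text
clock: 0.9
eef_pos: [384.4, 140.2, 255.7]
eef_rot: [3.141, 0.0, 1.99]
wrist_force: [0.9, 0.7, -0.6]
finger_gap: 94.1
finger_force: 0.0
```

servo_tool(motion=[[[0.3, -0.72, 0.0, 0, 0, -0.233, 0], [0.3, -0.72, 0.0, 0, 0, -0.233, 0], [0.3, -0.72, 0.0, 0, 0, -0.233, 0], [0.3, -0.72, 0.0, 0, 0, -0.233, 0], [0.3, -0.72, 0.0, 0, 0, -0.233, 0], [0.3, -0.72, 0.0, 0, 0, -0.233, 0], [0.3, -0.72, 0.0, 0, 0, -0.233, 0], [0.3, -0.72, 0.0, 0, 0, -0.233, 0], [0.3, -0.72, 0.0, 0, 0, -0.233, 0], [0.3, -0.72, 0.0, 0, 0, -0.233, 0]]])

```text
clock: 1.9
eef_pos: [533.9, -218.0, 254.6]
eef_rot: [-3.14, -0.0, 1.257]
wrist_force: [-1.1, 1.3, -0.7]
finger_gap: 93.9
finger_force: 0.0
```

```bash
python3 - <<'E'
from h import *
grab('wrist','w2'); s=manip.read_state(); print(s['clock'],s['eef_pos'],s['eef_rot'],s['joints'].round(2))
E
```

```text
1.95 [ 533.90553028 -217.23544337  255.07887748] [-3.14070894e+00 -2.62782117e-04  1.25782774e+00] [-0.45  0.33  1.37  0.    1.45 -0.14]
```

View pics/w2.png

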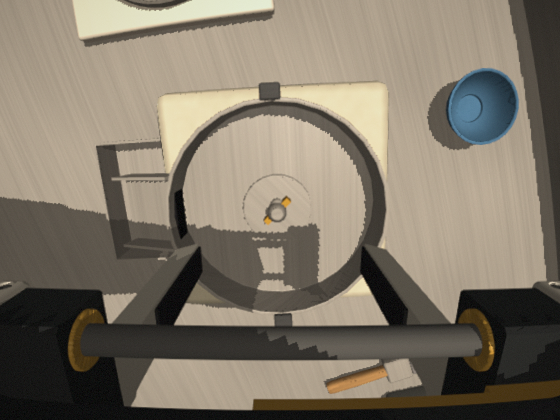

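The picture shows the spindle at about (277,211) with the brass key from (265,221) to (290,200), and the bowl around it; the blue bowl is to the right at (482,105).

```bash
python3 - <<'E'
from h import *
from scipy.optimize import least_squares
c=load('w2');P=cloud(c);im=c['frame'].astype(int)
hsv=cv2.cvtColor(c['frame'],cv2.COLOR_RGB2HSV)
v,u=np.mgrid[0:420,0:560]
m=(abs(u-278)<22)&(abs(v-211)<20)&(hsv[...,1]>130)
Q=P[m]; print(len(Q),Q.mean(0),Q[:,2].min(),Q[:,2].max())
d=np.linalg.svd(Q[:,:2]-Q[:,:2].mean(0))[2][0]; print('key deg',np.degrees(np.arctan2(d[1],d[0])),np.ptp((Q[:,:2]-Q[:,:2].mean(0))@d))
for n in ((266,221),(289,201)): print(P[n[1],n[0]])
S=P[195:228,260:295].reshape(-1,3); S=S[(S[:,2]>135)&(S[:,2]<146)]; print('shaft',len(S),S.mean(0),(S.min(0)+S.max(0))/2)
R=P[90:320,160:395].reshape(-1,3); R=R[(R[:,2]>142)&(R[:,2]<150)]; R=R[abs(np.hypot(R[:,0]-532,R[:,1]+216)-102)<15]
f=lambda p:np.hypot(R[:,0]-p[0],R[:,1]-p[1])-p[2]
s=least_squares(f,[532,-216,101],loss='soft_l1',f_scale=1);print('rim',len(R),s.x,abs(s.fun).mean(),R[:,2].mean())
E
```

```text
105 [ 530.43478812 -218.11106545  128.51257108] 116.20272787087208 136.61355846390643
key deg -151.97492937830378 33.456851924608856
[ 515.65913302 -225.40145323  129.83497702]
[ 542.74173856 -213.29246762  130.48830193]
shaft 257 [ 528.59862922 -218.98253155  138.39441556] [ 528.20745109 -219.78852605  138.18413776]
rim 3029 [ 528.60896949 -219.15772043  101.2734722 ] 1.226270189336664 144.62914020792132
```

servo_tool(motion=[[[-0.074, 0.668, -0.15, 0, 0, 0.222, 0], [-0.074, 0.668, -0.15, 0, 0, 0.222, 0], [-0.074, 0.668, -0.15, 0, 0, 0.222, 0], [-0.074, 0.668, -0.15, 0, 0, 0.222, 0], [-0.074, 0.668, -0.15, 0, 0, 0.222, 0], [-0.074, 0.668, -0.15, 0, 0, 0.222, 0], [-0.074, 0.668, -0.15, 0, 0, 0.222, 0], [-0.074, 0.668, -0.15, 0, 0, 0.222, 0], [-0.074, 0.668, -0.15, 0, 0, 0.222, 0], [-0.074, 0.668, -0.15, 0, 0, 0.222, 0]]])

```text
clock: 2.95
eef_pos: [497.1, 115.9, 181.0]
eef_rot: [3.141, 0.0, 1.955]
wrist_force: [0.3, -0.5, 0.3]
finger_gap: 93.9
finger_force: 0.0
```

```bash
python3 - <<'E'
from h import *
c=grab('wrist','w3'); s=manip.read_state(); print(s['clock'],s['eef_pos'],s['eef_rot'],s['joints'].round(2))
P=cloud(c)
Q=P[120:300,180:380].reshape(-1,3);near=np.hypot(Q[:,0]-497,Q[:,1]-117)<55
H=Q[near&(Q[:,2]>70)&(Q[:,2]<84)]; print(len(H),H.mean(0),cv2.minAreaRect(H[:,:2].astype(np.float32)))
Q=P.reshape(-1,3)
D=Q[(abs(Q[:,2]-36)<4)&(np.hypot(Q[:,0]-497,Q[:,1]-117)<115)].astype(np.float32); print('disc',cv2.minEnclosingCircle(D[:,:2]),D[:,2].mean())
E
```

```text
3.0 [497.2461847  115.51825395 181.01197018] [3.14071810e+00 3.12091725e-04 1.95443940e+00] [ 0.16  0.23  1.66 -0.    1.24 -0.23]
1150 [489.79293424 117.20862326  76.79562572] ((490.1112976074219, 115.71440124511719), (13.68406867980957, 68.07814025878906), 22.120798110961914)Traceback (most recent call last):
  File "<stdin>", line 7, in <module>
cv2.error: OpenCV(4.12.0) /io/opencv/modules/imgproc/src/shapedescr.cpp:201: error: (-215:Assertion failed) count >= 0 && (depth == CV_32F || depth == CV_32S) in function 'minEnclosingCircle'
```

View pics/w3.png

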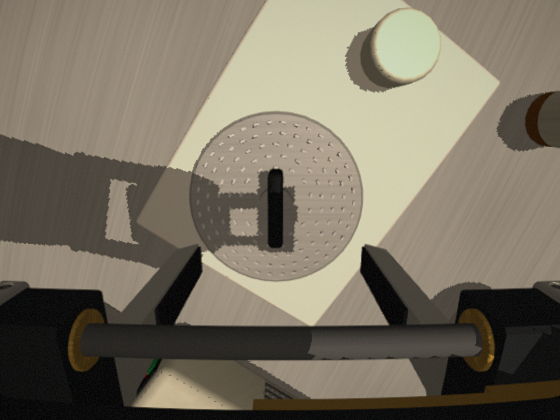

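The picture shows the handle from (275,170) to (275,247), upright in the view, so the jaws are already aligned with it. The daikon at (405,45) is clear.

servo_tool(motion=[[[-0.014, 0, -0.1, 0, 0, 0, 0], [-0.014, 0, -0.18, 0, 0, 0, 0], [-0.014, 0, -0.24, 0, 0, 0, 0], [-0.014, 0, -0.262, 0, 0, 0, 0], [-0.014, 0, -0.262, 0, 0, 0, 0], [-0.014, 0, -0.262, 0, 0, 0, 0]]])

```text
clock: 3.6
eef_pos: [491.1, 116.0, 50.9]
eef_rot: [3.14, 0.0, 1.955]
wrist_force: [0.2, -0.8, 0.2]
finger_gap: 93.6
finger_force: 0.0
```

servo_tool(motion=[[[0, 0, 0, 0, 0, 0, 1], [0, 0, 0, 0, 0, 0, 1], [0, 0, 0, 0, 0, 0, 1], [0, 0, 0, 0, 0, 0, 1], [0, 0, 0, 0, 0, 0, 1], [0, 0, 0, 0, 0, 0, 1], [0, 0, 0, 0, 0, 0, 1], [0, 0, 0, 0, 0, 0, 1]]], newtons=40)

```text
clock: 4.4
eef_pos: [490.1, 116.2, 49.4]
eef_rot: [-3.141, -0.0, 1.955]
wrist_force: [0.5, 0.5, 0.2]
finger_gap: 33.7
finger_force: 0.0
```

```bash
python3 - <<'E'
from h import *
s=manip.read_state(); print({k:np.round(v,3) for k,v in s.items() if k not in('effort','qd')})
E
```

```text
{'clock': np.float64(4.4), 'joints': array([ 0.16 ,  0.392,  1.799, -0.   ,  0.951, -0.224]), 'eef_pos': array([490.143, 116.225,  49.415]), 'eef_rot': array([-3.141, -0.   ,  1.955]), 'wrist_force': array([0.514, 0.452, 0.197]), 'moment': array([-0.015, -0.005, -0.019]), 'finger_force': np.float64(0.0), 'finger_gap': np.float64(33.667)}
```

servo_tool(motion=[[[0, 0, 0, 0, 0, 0, 1], [0, 0, 0, 0, 0, 0, 1], [0, 0, 0, 0, 0, 0, 1], [0, 0, 0, 0, 0, 0, 1], [0, 0, 0, 0, 0, 0, 1], [0, 0, 0.06, 0, 0, 0, 1], [0, 0, 0.14, 0, 0, 0, 1], [0, 0, 0.22, 0, 0, 0, 1], [0, 0, 0.3, 0, 0, 0, 1], [0, 0, 0.32, 0, 0, 0, 1]]])

```text
clock: 5.4
eef_pos: [491.2, 116.4, 213.2]
eef_rot: [3.136, 0.001, 1.955]
wrist_force: [1.1, -1.2, -3.0]
finger_gap: 13.6
finger_force: 40.0
```

servo_tool(motion=[[[0.008, -0.08, 0, 0, 0, 0.002, 1], [0.023, -0.16, 0, 0, 0, 0.005, 1], [0.034, -0.25, 0, 0, 0, 0.01, 1], [0.046, -0.35, 0, 0, 0, 0.012, 1], [0.058, -0.45, 0, 0, 0, 0.016, 1], [0.068, -0.55, 0, 0, 0, 0.02, 1], [0.074, -0.62, 0, 0, 0, 0.022, 1], [0.077, -0.67, 0, 0, 0, 0.022, 1], [0.077, -0.67, 0, 0, 0, 0.022, 1], [0.077, -0.67, 0, 0, 0, 0.022, 1]]])

```text
clock: 6.4
eef_pos: [528.1, -218.6, 207.9]
eef_rot: [-3.14, -0.002, 2.023]
wrist_force: [-0.1, 0.4, -3.4]
finger_gap: 13.9
finger_force: 40.0
```

```bash
python3 - <<'E'
from h import *
c=grab('wrist','w4'); s=manip.read_state(); print({k:np.round(v,3) for k,v in s.items() if k not in('effort','qd')})
P=cloud(c);Q=P.reshape(-1,3).astype(np.float32);x,y,z=s['eef_pos'];d=np.hypot(Q[:,0]-x,Q[:,1]-y)
H=Q[(d<50)&(Q[:,2]>z+20)&(Q[:,2]<z+35)];print('handle',len(H))
if len(H)>5: print(H.mean(0),cv2.minAreaRect(H[:,:2]))
D=Q[(abs(Q[:,2]-(z-14))<5)&(d<110)];print('plate',len(D),cv2.minEnclosingCircle(D[:,:2]) if len(D) else '')
A=np.c_[D[:,:2]-[x,y],np.ones(len(D))];print('plane',np.linalg.lstsq(A,D[:,2]-z,rcond=None)[0])
R=Q[(abs(Q[:,2]-145)<3)&(d<125)&(d>90)];print('rim',len(R))
from scipy.optimize import least_squares
if len(R)>20:
  f=lambda p:np.hypot(R[:,0]-p[0],R[:,1]-p[1])-101.3
  print(least_squares(f,[x,y],loss='soft_l1',f_scale=1).x)
E
```

```text
{'clock': np.float64(6.45), 'joints': array([-0.456,  0.347,  1.452,  0.   ,  1.344, -0.909]), 'eef_pos': array([ 528.349, -218.033,  208.306]), 'eef_rot': array([-3.141e+00, -2.000e-03,  2.025e+00]), 'wrist_force': array([-0.314,  0.454, -2.731]), 'moment': array([-0.021,  0.003,  0.011]), 'finger_force': np.float64(39.999), 'finger_gap': np.float64(13.756)}
handle 3663Traceback (most recent call last):
  File "<stdin>", line 5, in <module>
cv2.error: OpenCV(4.12.0) /io/opencv/modules/imgproc/src/convhull.cpp:143: error: (-215:Assertion failed) total >= 0 && (depth == CV_32F || depth == CV_32S) in function 'convexHull'
```

View pics/w4.png

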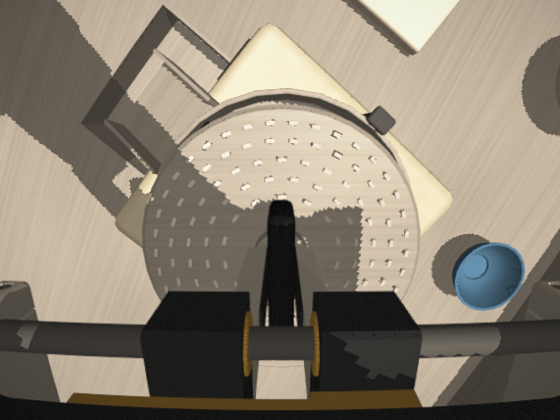

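The picture shows the disc gripped and level above the bowl; its rim edge spans about columns 143 to 420, and the bowl rim shows as a crescent at the top (280,92).

```bash
python3 - <<'E'
from h import *
from scipy.optimize import least_squares
from scipy.spatial import ConvexHull
P=cloud(load('w4'));Q=P.reshape(-1,3);Q=Q[~np.isnan(Q[:,0])];x,y,z=528.35,-218.03,208.3;d=np.hypot(Q[:,0]-x,Q[:,1]-y)
def fit(R,r):
  f=lambda p:np.hypot(R[:,0]-p[0],R[:,1]-p[1])-r
  s=least_squares(f,[x,y],loss='soft_l1',f_scale=1);return s.x,abs(s.fun).mean()
D=Q[(abs(Q[:,2]-(z-14))<6)&(d<100)];print('plate',len(D),D[:,2].mean())
E=D[ConvexHull(D[:,:2]).vertices];print(fit(E,90)); 
A=np.c_[D[:,:2]-[x,y],np.ones(len(D))];print('plane',np.linalg.lstsq(A,D[:,2]-z,rcond=None)[0])
R=Q[(abs(Q[:,2]-145)<3)&(d<125)&(d>85)];print('rim',len(R),fit(R,101.3))
E
```

```text
plate 39381 194.0751992207738
(array([ 528.02029783, -220.3043205 ]), np.float64(0.4070116167942058))
plane [-1.74382114e-03  1.00180553e-03 -1.42741328e+01]
rim 1905 (array([ 528.73341139, -219.30749518]), np.float64(1.4721301598918866))
```

servo_tool(motion=[[[0.001, 0, -0.04, 0, 0, 0, 1], [0.001, 0, -0.066, 0, 0, 0, 1], [0.001, 0, -0.07, 0, 0, 0, 1], [0.001, 0, -0.074, 0, 0, 0, 1], [0.001, 0, -0.078, 0, 0, 0, 1], [0.001, 0, -0.081, 0, 0, 0, 1], [0.001, 0, -0.081, 0, 0, 0, 1]]])

```text
clock: 7.15
eef_pos: [529.2, -218.8, 169.1]
eef_rot: [3.141, 0.0, 2.024]
wrist_force: [0.5, 0.3, -2.4]
finger_gap: 13.7
finger_force: 40.0
```

servo_tool(motion=[[[0, 0, -0.002, 0, 0, 0, 1], [0, 0, -0.004, 0, 0, 0, 1], [0, 0, -0.006, 0, 0, 0, 1], [0, 0, -0.006, 0, 0, 0, 1]]])

```text
clock: 7.55
eef_pos: [529.1, -218.7, 165.8]
eef_rot: [-3.141, -0.0, 2.024]
wrist_force: [-0.3, -0.3, -2.5]
finger_gap: 14.0
finger_force: 40.0
```

servo_tool(motion=[[[0, 0, -0.002, 0, 0, 0, 1], [0, 0, -0.004, 0, 0, 0, 1], [0, 0, -0.006, 0, 0, 0, 1], [0, 0, -0.006, 0, 0, 0, 1]]])

```text
clock: 7.95
eef_pos: [529.1, -218.7, 162.8]
eef_rot: [-3.141, -0.0, 2.024]
wrist_force: [0.2, -0.1, -2.6]
finger_gap: 14.0
finger_force: 40.0
```

servo_tool(motion=[[[0, 0, -0.002, 0, 0, 0, 1], [0, 0, -0.004, 0, 0, 0, 1], [0, 0, -0.006, 0, 0, 0, 1], [0, 0, -0.006, 0, 0, 0, 1]]])

```text
clock: 8.35
eef_pos: [529.1, -218.7, 159.7]
eef_rot: [-3.141, -0.0, 2.024]
wrist_force: [0.3, 0.5, -2.5]
finger_gap: 13.8
finger_force: 40.0
```

servo_tool(motion=[[[0, 0, -0.001, 0, 0, 0, 1], [0, 0, -0.002, 0, 0, 0, 1], [0, 0, -0.002, 0, 0, 0, 1]]])

```text
clock: 8.65
eef_pos: [529.2, -218.7, 158.9]
eef_rot: [-3.142, -0.0, 2.024]
wrist_force: [0.4, 0.0, -2.6]
finger_gap: 14.2
finger_force: 40.0
```

servo_tool(motion=[[[0, 0, -0.001, 0, 0, 0, 1], [0, 0, -0.002, 0, 0, 0, 1], [0, 0, -0.003, 0, 0, 0, 1], [0, 0, -0.003, 0, 0, 0, 1]]])

```text
clock: 9.05
eef_pos: [529.2, -218.7, 157.4]
eef_rot: [3.142, -0.0, 2.024]
wrist_force: [0.5, 0.6, -3.1]
finger_gap: 13.8
finger_force: 40.0
```

servo_tool(motion=[[[0, 0, -0.001, 0, 0, 0, 1], [0, 0, -0.002, 0, 0, 0, 1], [0, 0, -0.002, 0, 0, 0, 1]]])

```text
clock: 9.35
eef_pos: [529.3, -218.7, 156.6]
eef_rot: [3.141, 0.0, 2.024]
wrist_force: [0.7, 0.8, -0.7]
finger_gap: 13.6
finger_force: 40.0
```

servo_tool(motion=[[[0, 0, -0.001, 0, 0, 0, 1], [0, 0, -0.002, 0, 0, 0, 1], [0, 0, -0.002, 0, 0, 0, 1]]])

```text
clock: 9.65
eef_pos: [529.4, -218.8, 155.7]
eef_rot: [3.141, 0.0, 2.024]
wrist_force: [-0.5, 1.0, 2.1]
finger_gap: 13.9
finger_force: 40.0
```

servo_tool(motion=[[[0, 0, -0.001, 0, 0, 0, 1], [0, 0, -0.002, 0, 0, 0, 1], [0, 0, -0.002, 0, 0, 0, 1]]])

```text
clock: 9.95
eef_pos: [529.4, -218.8, 154.7]
eef_rot: [3.141, 0.0, 2.024]
wrist_force: [1.8, 2.2, 3.8]
finger_gap: 13.9
finger_force: 40.0
```

servo_tool(motion=[[[0.001, 0.001, -0.001, 0, 0, 0, 1], [0.001, 0.001, -0.002, 0, 0, 0, 1], [0.001, 0.001, -0.003, 0, 0, 0, 1], [0.001, 0.001, -0.004, 0, 0, 0, 1], [0.001, 0.001, -0.004, 0, 0, 0, 1]]])

```text
clock: 10.45
eef_pos: [529.7, -218.4, 152.3]
eef_rot: [-3.141, 0.0, 2.024]
wrist_force: [0.7, -1.2, 1.3]
finger_gap: 13.8
finger_force: 40.0
```

servo_tool(motion=[[[0, 0, -0.001, 0, 0, 0, 1], [0, 0, -0.002, 0, 0, 0, 1], [0, 0, -0.003, 0, 0, 0, 1], [0, 0, -0.003, 0, 0, 0, 1]]])

```text
clock: 10.85
eef_pos: [529.4, -218.2, 150.3]
eef_rot: [-3.141, -0.001, 2.024]
wrist_force: [1.0, -2.2, -2.9]
finger_gap: 13.3
finger_force: 40.0
```

servo_tool(motion=[[[0, -0.001, -0.001, 0, 0, 0, 1], [0, -0.001, -0.002, 0, 0, 0, 1], [0, -0.001, -0.003, 0, 0, 0, 1], [0, -0.001, -0.003, 0, 0, 0, 1]]])

```text
clock: 11.25
eef_pos: [529.5, -218.6, 149.1]
eef_rot: [-3.141, -0.001, 2.024]
wrist_force: [-0.4, 0.5, -4.9]
finger_gap: 13.6
finger_force: 40.0
```

servo_tool(motion=[[[0, 0, -0.001, 0, 0, 0, 1], [0, 0, -0.002, 0, 0, 0, 1], [0, 0, -0.002, 0, 0, 0, 1]]])

```text
clock: 11.55
eef_pos: [529.6, -218.7, 148.3]
eef_rot: [-3.141, -0.0, 2.024]
wrist_force: [1.4, 1.2, -4.0]
finger_gap: 13.9
finger_force: 40.0
```

servo_tool(motion=[[[0, 0, -0.001, 0, 0, 0, 1], [0, 0, -0.002, 0, 0, 0, 1], [0, 0, -0.002, 0, 0, 0, 1]]])

```text
clock: 11.85
eef_pos: [529.7, -218.9, 147.5]
eef_rot: [-3.142, 0.0, 2.024]
wrist_force: [0.8, 1.1, -3.2]
finger_gap: 13.4
finger_force: 40.0
```

servo_tool(motion=[[[0, 0, -0.001, 0, 0, 0, 1], [0, 0, -0.001, 0, 0, 0, 1]]])

```text
clock: 12.05
eef_pos: [529.7, -218.9, 147.4]
eef_rot: [3.141, 0.001, 2.024]
wrist_force: [-2.9, -0.1, 3.3]
finger_gap: 14.1
finger_force: 40.0
```

servo_tool(motion=[[[0, 0, -0.001, 0, 0, 0, 1], [0, 0, -0.001, 0, 0, 0, 1]]])

```text
clock: 12.25
eef_pos: [529.8, -218.9, 147.4]
eef_rot: [3.141, 0.001, 2.024]
wrist_force: [-3.1, 0.7, 7.1]
finger_gap: 13.6
finger_force: 40.0
```

servo_tool(motion=[[[0, 0, 0, 0, 0, -0.03, 1], [0, 0, 0, 0, 0, -0.06, 1], [0, 0, 0, 0, 0, -0.09, 1], [0, 0, 0, 0, 0, -0.12, 1], [0, 0, 0, 0, 0, -0.15, 1], [0, 0, 0, 0, 0, -0.18, 1], [0, 0, 0, 0, 0, -0.2, 1], [0, 0, 0, 0, 0, -0.2, 1]]])

```text
clock: 13.05
eef_pos: [529.8, -219.1, 147.4]
eef_rot: [3.14, 0.001, 1.394]
wrist_force: [-2.3, 0.5, 7.7]
finger_gap: 14.0
finger_force: 40.0
```

servo_tool(motion=[[[0, 0, 0.001, 0, 0, -0.04, 1], [0, 0, 0.001, 0, 0, -0.08, 1], [0, 0, 0.001, 0, 0, -0.12, 1], [0, 0, 0.001, 0, 0, -0.16, 1], [0, 0, 0.001, 0, 0, -0.2, 1], [0, 0, 0.001, 0, 0, -0.24, 1], [0, 0, 0.001, 0, 0, -0.28, 1], [0, 0, 0.001, 0, 0, -0.32, 1], [0, 0, 0.001, 0, 0, -0.36, 1], [0, 0, 0.001, 0, 0, -0.4, 1]]])

```text
clock: 14.05
eef_pos: [530.2, -219.1, 147.4]
eef_rot: [3.14, -0.002, 0.134]
wrist_force: [2.1, -1.6, 0.7]
finger_gap: 13.8
finger_force: 40.0
```

servo_tool(motion=[[[0, 0, 0, 0, 0, -0.04, 1], [0, 0, 0, 0, 0, -0.08, 1], [0, 0, 0, 0, 0, -0.12, 1], [0, 0, 0, 0, 0, -0.16, 1], [0, 0, 0, 0, 0, -0.2, 1], [0, 0, 0, 0, 0, -0.24, 1], [0, 0, 0, 0, 0, -0.28, 1], [0, 0, 0, 0, 0, -0.32, 1], [0, 0, 0, 0, 0, -0.36, 1], [0, 0, 0, 0, 0, -0.4, 1]]])

```text
clock: 15.05
eef_pos: [529.7, -219.8, 147.4]
eef_rot: [3.141, -0.002, -1.123]
wrist_force: [-2.9, -5.8, 2.1]
finger_gap: 14.0
finger_force: 40.0
```

```bash
python3 - <<'E'
from h import *
s=manip.read_state(); print({k:np.round(v,3) for k,v in s.items() if k not in('effort','qd')})
E
```

```text
{'clock': np.float64(15.05), 'joints': array([-4.560e-01,  4.030e-01,  1.522e+00, -2.000e-03,  1.216e+00,
        2.238e+00]), 'eef_pos': array([ 529.671, -219.821,  147.421]), 'eef_rot': array([ 3.141e+00, -2.000e-03, -1.123e+00]), 'wrist_force': array([-2.855, -5.822,  2.112]), 'moment': array([-1.103,  0.801,  0.098]), 'finger_force': np.float64(40.008), 'finger_gap': np.float64(13.988)}
```

servo_tool(motion=[[[0, 0, 0, 0, 0, -0.03, 1], [0, 0, 0, 0, 0, -0.06, 1], [0, 0, 0, 0, 0, -0.06, 1]]])

```text
clock: 15.35
eef_pos: [529.6, -219.8, 147.5]
eef_rot: [-3.142, -0.002, -1.309]
wrist_force: [-1.5, -4.2, 1.3]
finger_gap: 13.6
finger_force: 40.0
```

servo_tool(motion=[[[0, 0, 0, 0, 0, 0, 0], [0, 0, 0, 0, 0, 0, 0], [0, 0, 0, 0, 0, 0, 0], [0, 0, 0, 0, 0, 0, 0], [0, 0, 0.002, 0, 0, 0, 0], [0, 0, 0.004, 0, 0, 0, 0], [0, 0, 0.004, 0, 0, 0, 0], [0, 0, 0.004, 0, 0, 0, 0], [0, 0, 0.004, 0, 0, 0, 0], [0, 0, 0.004, 0, 0, 0, 0]]])

```text
clock: 16.35
eef_pos: [529.6, -218.8, 148.9]
eef_rot: [3.142, 0.0, -1.306]
wrist_force: [0.0, 0.2, -0.4]
finger_gap: 90.6
finger_force: 0.0
```

servo_tool(motion=[[[0, 0, 0, 0, 0, 0, 0], [0, 0, 0, 0, 0, 0, 0], [0, 0, 0, 0, 0, 0, 0]]])

```text
clock: 16.65
eef_pos: [529.7, -218.8, 149.0]
eef_rot: [-3.142, -0.0, -1.306]
wrist_force: [0.2, 0.6, 0.1]
finger_gap: 93.7
finger_force: 0.0
```

servo_tool(motion=[[[0, -0.001, 0, 0, 0, 0.04, 0], [0, -0.001, 0, 0, 0, 0.08, 0], [0, -0.001, 0, 0, 0, 0.12, 0], [0, -0.001, 0, 0, 0, 0.16, 0], [0, -0.001, 0, 0, 0, 0.2, 0], [0, -0.001, 0, 0, 0, 0.24, 0], [0, -0.001, 0, 0, 0, 0.28, 0], [0, -0.001, 0, 0, 0, 0.32, 0], [0, -0.001, 0, 0, 0, 0.36, 0], [0, -0.001, 0, 0, 0, 0.4, 0]]])

```text
clock: 17.65
eef_pos: [529.7, -219.3, 148.9]
eef_rot: [3.142, 0.0, -0.044]
wrist_force: [0.6, 0.1, 0.8]
finger_gap: 93.7
finger_force: 0.0
```

servo_tool(motion=[[[0, 0, 0, 0, 0, 0.04, 0], [0, 0, 0, 0, 0, 0.08, 0], [0, 0, 0, 0, 0, 0.12, 0], [0, 0, 0, 0, 0, 0.16, 0], [0, 0, 0, 0, 0, 0.2, 0], [0, 0, 0, 0, 0, 0.24, 0], [0, 0, 0, 0, 0, 0.28, 0], [0, 0, 0, 0, 0, 0.32, 0], [0, 0, 0, 0, 0, 0.36, 0], [0, 0, 0, 0, 0, 0.4, 0]]])

```text
clock: 18.65
eef_pos: [529.7, -219.3, 148.9]
eef_rot: [-3.142, -0.0, 1.213]
wrist_force: [-0.1, -0.2, -0.5]
finger_gap: 94.0
finger_force: 0.0
```

servo_tool(motion=[[[0, 0, 0, 0, 0, 0.04, 0], [0, 0, 0, 0, 0, 0.08, 0], [0, 0, 0, 0, 0, 0.12, 0], [0, 0, 0, 0, 0, 0.16, 0], [0, 0, 0, 0, 0, 0.2, 0], [0, 0, 0, 0, 0, 0.2, 0]]])

```text
clock: 19.25
eef_pos: [529.7, -219.3, 149.0]
eef_rot: [3.142, 0.0, 1.838]
wrist_force: [-0.7, 0.3, 0.4]
finger_gap: 94.1
finger_force: 0.0
```

servo_tool(motion=[[[0, 0, 0, 0, 0, 0, 1], [0, 0, 0, 0, 0, 0, 1], [0, 0, 0, 0, 0, 0, 1], [0, 0, 0, 0, 0, 0, 1], [0, 0, 0, 0, 0, 0, 1], [0, 0, 0, 0, 0, 0, 1], [0, 0, 0, 0, 0, 0, 1], [0, 0, 0, 0, 0, 0, 1], [0, 0, 0, 0, 0, 0, 1], [0, 0, 0, 0, 0, 0, 1]]], newtons=25)

```text
clock: 20.25
eef_pos: [529.7, -219.3, 149.0]
eef_rot: [-3.142, -0.0, 1.836]
wrist_force: [0.1, 0.1, -0.7]
finger_gap: 17.5
finger_force: 0.0
```

servo_tool(motion=[[[0, 0, 0, 0, 0, 0, 1], [0, 0, 0, 0, 0, 0, 1], [0, 0, 0, 0, 0, 0, 1], [0, 0, 0, 0, 0, 0, 1]]])

```text
clock: 20.65
eef_pos: [529.6, -219.3, 149.0]
eef_rot: [-3.141, 0.0, 1.836]
wrist_force: [-1.4, -0.1, 0.8]
finger_gap: 13.8
finger_force: 25.0
```

```bash
python3 - <<'E'
from h import *
s=manip.read_state(); print({k:np.round(v,3) for k,v in s.items() if k not in('effort','qd')})
E
```

```text
{'clock': np.float64(20.65), 'joints': array([-0.456,  0.402,  1.52 , -0.   ,  1.22 , -0.721]), 'eef_pos': array([ 529.604, -219.306,  148.958]), 'eef_rot': array([-3.141,  0.   ,  1.836]), 'wrist_force': array([-1.358, -0.086,  0.826]), 'moment': array([-0.171,  0.214, -0.066]), 'finger_force': np.float64(24.999), 'finger_gap': np.float64(13.826)}
```

servo_tool(motion=[[[0, 0, 0, 0, 0, -0.04, 1], [0, 0, 0, 0, 0, -0.08, 1], [0, 0, 0, 0, 0, -0.12, 1], [0, 0, 0, 0, 0, -0.16, 1], [0, 0, 0, 0, 0, -0.2, 1], [0, 0, 0, 0, 0, -0.24, 1], [0, 0, 0, 0, 0, -0.28, 1], [0, 0, 0, 0, 0, -0.32, 1], [0, 0, 0, 0, 0, -0.36, 1], [0, 0, 0, 0, 0, -0.4, 1]]])

```text
clock: 21.65
eef_pos: [529.4, -219.4, 149.0]
eef_rot: [-3.141, 0.001, 0.574]
wrist_force: [-2.7, -0.4, 1.1]
finger_gap: 13.5
finger_force: 25.0
```

servo_tool(motion=[[[0, 0, 0, 0, 0, -0.04, 1], [0, 0, 0, 0, 0, -0.08, 1], [0, 0, 0, 0, 0, -0.12, 1], [0, 0, 0, 0, 0, -0.16, 1], [0, 0, 0, 0, 0, -0.2, 1], [0, 0, 0, 0, 0, -0.24, 1], [0, 0, 0, 0, 0, -0.28, 1], [0, 0, 0, 0, 0, -0.32, 1], [0, 0, 0, 0, 0, -0.36, 1], [0, 0, 0, 0, 0, -0.4, 1]]])

```text
clock: 22.65
eef_pos: [529.2, -219.2, 148.9]
eef_rot: [3.141, 0.001, -0.682]
wrist_force: [-5.2, 0.6, 3.3]
finger_gap: 14.2
finger_force: 25.0
```

servo_tool(motion=[[[0, 0, 0, 0, 0, -0.04, 1], [0, 0, 0, 0, 0, -0.08, 1], [0, 0, 0, 0, 0, -0.12, 1], [0, 0, 0, 0, 0, -0.16, 1], [0, 0, 0, 0, 0, -0.2, 1], [0, 0, 0, 0, 0, -0.2, 1]]])

```text
clock: 23.25
eef_pos: [529.4, -219.1, 148.9]
eef_rot: [3.141, 0.001, -1.308]
wrist_force: [-1.8, 3.4, 1.0]
finger_gap: 13.4
finger_force: 25.0
```

```bash
python3 - <<'E'
from h import *
s=manip.read_state(); print({k:np.round(v,3) for k,v in s.items() if k not in('effort','qd')})
E
```

```text
{'clock': np.float64(23.25), 'joints': array([-0.456,  0.401,  1.52 ,  0.   ,  1.221,  2.422]), 'eef_pos': array([ 529.353, -219.065,  148.926]), 'eef_rot': array([ 3.141e+00,  1.000e-03, -1.308e+00]), 'wrist_force': array([-1.79 ,  3.404,  1.009]), 'moment': array([ 0.417,  0.725, -0.039]), 'finger_force': np.float64(25.001), 'finger_gap': np.float64(13.445)}
```

servo_tool(motion=[[[0, 0, 0, 0, 0, 0, 0], [0, 0, 0, 0, 0, 0, 0], [0, 0, 0, 0, 0, 0, 0], [0, 0, 0, 0, 0, 0, 0], [0, 0, 0, 0, 0, 0, 0], [0, 0, 0, 0, 0, 0, 0], [0, 0, 0, 0, 0, 0, 0], [0, 0, 0, 0, 0, 0, 0], [0, 0, 0, 0, 0, 0, 0], [0, 0, 0, 0, 0, 0, 0]]])

```text
clock: 24.25
eef_pos: [529.7, -219.3, 148.9]
eef_rot: [-3.142, 0.0, -1.306]
wrist_force: [-0.1, 0.4, -0.6]
finger_gap: 90.5
finger_force: 0.0
```

servo_tool(motion=[[[0, 0, 0, 0, 0, 0, 0], [0, 0, 0.02, 0, 0, 0, 0], [0, 0, 0.08, 0, 0, 0, 0], [0, 0, 0.14, 0, 0, 0, 0], [0, 0, 0.2, 0, 0, 0, 0], [0, 0, 0.24, 0, 0, 0, 0], [0, 0, 0.24, 0, 0, 0, 0], [0, 0, 0.24, 0, 0, 0, 0]]])

```text
clock: 25.05
eef_pos: [529.6, -219.2, 268.7]
eef_rot: [-3.142, -0.0, -1.306]
wrist_force: [1.0, 0.1, -0.4]
finger_gap: 94.2
finger_force: 0.0
```

```bash
python3 - <<'E'
from h import *
c=grab('wrist','w5'); s=manip.read_state(); print(s['clock'],s['eef_pos'],s['eef_rot'],s['wrist_force'])
P=cloud(c);Q=P.reshape(-1,3);Q=Q[~np.isnan(Q[:,0])];d=np.hypot(Q[:,0]-529.5,Q[:,1]+219)
H=Q[(d<45)&(Q[:,2]>170)&(Q[:,2]<182)].astype(np.float32);print(H.mean(0),cv2.minAreaRect(np.ascontiguousarray(H[:,:2])))
D=Q[(d>40)&(d<85)&(Q[:,2]>125)&(Q[:,2]<150)];A=np.c_[D[:,0]-529.5,D[:,1]+219,np.ones(len(D))]
print('plate (expect 134)',len(D),np.linalg.lstsq(A,D[:,2],rcond=None)[0],np.median(D[:,2]))
E
```

```text
25.1 [ 529.36961392 -219.11400144  267.91676167] [ 3.14055681e+00  9.46328248e-04 -1.30572766e+00] [ 0.55689498 -0.16562212 -0.46714519]
[ 529.42035 -221.39226  174.91364] ((528.941650390625, -220.10723876953125), (13.627679824829102, 68.38965606689453), 14.705486297607422)
plate (expect 134) 17401 [-1.71692146e-04 -5.76190852e-04  1.33759646e+02] 133.71397686429543
```

View pics/w5.png

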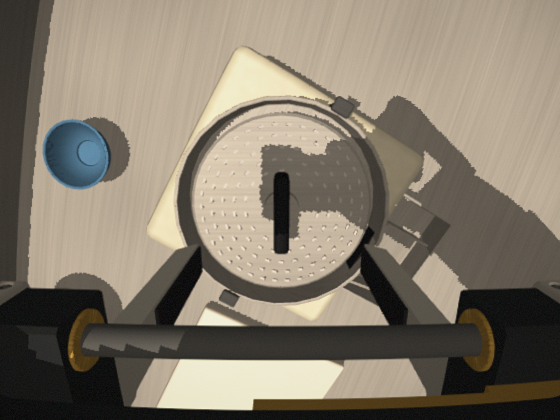

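The disc sits centred and level in the bowl, with its handle at (282,213). The plate top measures 133.7 mm against 134 expected, so it is home. It turned about 6.48 rad, or at least 6.2 rad at the spindle after play. Handing in.

```bash
python3 -c "
from cell import manip
print(manip.sign_off())"
```

```text
the job is handed in; nothing more can be done
None
```

The grating disc is home on the spindle and level, was turned just over one full turn by hand (about 6.5 rad), and was released and left in place; the job is handed in, and sign-off returned no verdict.

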